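# Shut the coolant cock and hang the drip bin under its spout

## Robot

A 6-joint arm with a two-finger parallel gripper is mounted at the origin on the work surface. World frame = base frame: x ahead of the robot, y to its left, z up, the work surface at z = 0. Lengths are in mm, angles in rad, forces in N, time in s.
With the tool pointing down it reaches from about 325 to 775 mm from the base axis. Payload 5.5 kg.
Tool frame: the origin (TCP) lies midway between the tips of the shut fingers; the grasp point (between the pads) lies 19 mm behind it; z points along the fingers, y is the line along which they close (so a half turn about z gives the same grasp; the last joint's range is limited). The gripper opens to 88 mm and grips with 3 to 60 N. Pads are 20 mm wide; open, the fingers measure 115 mm over their backs; the gripper's body (75 mm by 178 mm) begins 61 mm behind the grasp point.
Start: joints at [-1.172, 0.091, 1.231, -0, 1.82, -0.057], TCP at [264.11, -538.76, 222.631] pointing down, gripper open.
Joint ranges: [-2.87, 2.87], [-0.86, 2.18], [0.17, 2.46], [-1.51, 4.65], [0.06, 2.69], [-2.65, 2.65]. Speed limits (rad/s): [2.57, 2.57, 3.01, 3.14, 3.14, 3.14].

## Interface

Orientations are given as a unit quaternion [w, x, y, z].
In Python, from station import readout, eyes, order gives the robot as it stands.
- The arm moves only by the tool play_rows, never from a script. Its argument "rows" is one flat list of numbers, 7 for each row, row after row: the shift along the tool's x, y, z as a fraction of full scale, then the turn, a rotation vector about the tool's x, y, z as a fraction of full scale, then the gripper's target within -1 to 1 (fully open at 1, half-way at 0, shut at -1). In form: [dx, dy, dz, rx, ry, rz, fingers, dx, dy, dz, rx, ry, rz, fingers, ...]. A call has 1 to 8 rows; each row is the pose to reach, as a shift and turn from the pose commanded when the call began, along the tool's axes at that moment; what a row does not reach only later rows make up. Full scale, the value 1, is 20 cm for a shift and pi/2 rad for a turn. A row lasts 1/10 s, in which the tool goes at most 50 mm and 8.59 degrees, less where a joint would pass 70% of its speed; a pose out of reach is approached as far as the arm can. A call with a number of a shift or a turn outside -1 to 1 is refused whole. A call with a gripper value outside its range is refused whole. The fingers move at their own pace and stop on an object; "force" is the grip in N (left out, the last holds). Time passes only in rows, so rows that repeat a pose let the fingers close. It gives the time, the measured TCP pose, the force, the opening and the grip force at its end, in the units of the state.
- readout.get_state(): the state, without advancing time (a new reading comes with each control period).
- eyes.get_image(name): name is "scene" or "side" or "wrist"; returns a dict with "frame" (480x640x3 uint8, red, green, blue), "fx", "fy", "cx", "cy" (pixels), "R" (3x3) and "t" (3): a world point X has camera coordinates R X + t. Camera axes: x right, y down, z forward; pixel columns grow to the right and rows downward; lengths in mm; the calibration is good to about 2 mm. A picture is of the moment at which its call begins. There is no depth.
- order.hand_in(): hands the job in; it is judged then, once.
The state is a dict: "time": time; "qpos": joint angles; "joint_vel": joint speeds; "joint_efforts": joint torques, N m; "tool_pos": TCP position; "tcp_rot": TCP orientation; "contact_force": force on the tool from outside, world axes, zero at the start; "moment": the same for the moment, N m; "finger_gap": finger opening in mm; "grip_force": force on a finger pad.
Only numpy, scipy, OpenCV 4.12 (cv2) and the standard library are available. Lean on these libraries where they do the work, as an engineer would, in place of code of your own. Each camera call takes 0.05 s, during which the arm holds its last target. There are 200 camera calls.

## Task

Shut off the coolant for the night: turn the red valve handle clockwise, from along the pipe, until it stands square across it against its stop. Then hang the yellow S-hook over the steel rail just in front of the spout and let go of it, and hang the blue drip bin by its steel hoop in the hook's lower curl, so that it hangs freely and level under the spout. Leave the oil bottle, cutter and spanner where they are.

Things in the scene. Friction and masses are not known exactly. Their poses are not given: they have to be found in the camera images.
- station: Fixed coolant station. Origin on the bench below the rail's middle; x away from the robot, y along rail and pipe, z up. In mm: green posts 20 square at x 65, y -105 and 105, 320 tall, each with an arm 12 thick to the rail's end, top at z 320; copper pipe 24 in diameter along y at x 65, z 300, from y -210 (there it bends back to x 150 and down) to 137. Yaw varies a little.
- rail: Horizontal round steel rail, 12 mm diameter, along the station's y from -105 to +105 mm; origin at its middle, on its centreline, 310 mm above the bench. Its axes are the station's.
- rail_mid (a point): Middle of the rail on its centreline; axes are the station's: x away from the robot, y along the rail, z up.
- spout (a point): Mouth of the brass spout, which points down: 55 mm behind the rail's middle (station x), 265 mm above the bench; 20 mm diameter. It must end up over the bin's open mouth.
- valve (a joint): Quarter-turn valve handle on a vertical stem. 0 = open (handle along the pipe, pointing to the station's -y); grows clockwise seen from above; 1.571 = shut, at the hard stop (handle across the pipe, pointing to the station's -x, towards the robot). Starts at 0 to 0.4 and stays where left; about 0.25 N m of friction, 3 N at the grip.
- valve_axis (a point): Point on the handle's vertical turning axis at mid-thickness of the handle, at station (65, -135, 335) mm.
- valve_grip (a point): Point on the red sleeve of the handle, 80 mm out from the axis. The sleeve is 18 mm wide and 11 mm thick, 25 to 110 mm from the axis, its top 341 mm above the bench.
- block: Fixed wooden block, 114 x 56 x 60 mm, with a slot 12 mm wide along its x, 50 mm deep, in which the S-hook stands upright. Origin at the centre of its underside.
- hook: Yellow S-hook of 8 mm round bar, 148 mm tall, 0.14 kg, in its own x-z plane; origin at its lowest point, z up. Centreline (x, z mm): tip (20,112) up to (20,124), half circle over the top to (-20,124), down to (-20,104), slanting to (28,38), half circle below about (0,32) to (-28,32), tip (-30,44). Starts upright in the block's slot with the block's axes, leaning a few degrees at most.
- hook_grip (a point): Middle of the hook's straight upright bar beside the upper curl (hook x = -20, z = 114 mm), 20 mm long, pinched from above across y.
- hook_top (a point): Inside of the upper curl at its crown (hook x = 0, z = 140 mm): rests on top of the rail when hung. The upper curl opens down, its tip at hook +x. Upper curl 32 mm wide inside.
- hook_seat (a point): Lowest inside point of the lower curl (hook x = 0, z = 8 mm): the hoop rests here. The lower curl opens up, its tip at hook -x. Lower curl 48 mm wide inside.
- bin: Blue open metal bin, 130 (x) x 90 (y) x 55 mm high, walls 3 mm, about 0.28 kg; origin at the centre of its underside. A fixed steel hoop of 8 mm bar stands over it at x = -12 mm, its level top bar along y from -32 to 32 mm, centreline 145 mm above the underside. A black grip plate 10 mm thick (y) stands out at the -x end: x -64 to -111, z 20 to 62 mm.
- bin_hoop (a point): Middle of the hoop's top bar, on its centreline; (-12, 0, 145) mm in the bin.
- bin_grip (a point): Centre of the black grip plate; (-88, 0, 41) mm in the bin. Pinch across y.
- oil: Bystander: yellow oil bottle with red cap, 56 mm diameter, 150 mm tall. Origin under its centre.
- cutter: Bystander: bright steel milling cutter standing on end, 60 mm diameter, 75 mm tall. Origin under its centre.
- spanner: Bystander: steel spanner lying flat, 180 mm long, along its x; origin near its middle, underside.

How it is judged (in metres and radians):
On the way, in this order (a step that is already met when the one before it is completed fails the run):
1. the valve is shut: handle within 4 degrees of its stop (value of joint valve above 1.5 rad), for 0.2 s.
2. the S-hook hangs by its upper curl over the rail within 60 mm of the rail's middle, let go, before the bin hangs on it (contact force between hook and rail above 0.4 N and distance between hook_top and rail_mid below 0.06 m and x of hook_top in the frame of rail_mid between -0.014 and 0.014 m and z of hook_top in the frame of rail_mid between 0 and 0.02 m and angle between hook's own z axis and vertical below 0.4 rad and contact force between each of the fingers, bin and hook below 0.1 N), for 0.2 s.
At the end, for the whole second after the job is handed in: Handle within 4 degrees of its shut stop; hook hangs by its upper crown on the rail, within 60 mm of its middle, leaning under 0.4 rad; bin hangs free with its hoop within 20 mm of the lower curl's bottom, tilted under 0.25 rad, spout over its mouth, slower than 60 mm/s (value of joint valve above 1.5 rad and contact force between hook and rail above 0.4 N and distance between hook_top and rail_mid below 0.06 m and x of hook_top in the frame of rail_mid between -0.014 and 0.014 m and z of hook_top in the frame of rail_mid between 0 and 0.02 m and angle between hook's own z axis and vertical below 0.4 rad and contact force between bin and hook above 1.5 N and distance between bin_hoop and hook_seat below 0.02 m and contact force between bin and station below 0.1 N and angle between bin's own z axis and vertical below 0.25 rad and height (world z) of bin between 0.025 and 0.075 m and x of spout in the frame of bin between -0.065 and 0.065 m and y of spout in the frame of bin between -0.045 and 0.045 m and linear speed of bin below 0.06 m/s); the robot touches nothing.
It fails at once if a bystander (oil bottle, cutter, spanner) is moved more than 30 mm (distance of any of oil, cutter, spanner from where it was at the start of the episode above 0.03 m).
It also fails if it takes over 72 s, if anything falls off the work surface, if the arm or the gripper's body presses on something with over 40 N, if the wrist force passes 120 N, or if a joint passes its speed limit or range.

## Working session

There is one attempt and no reset: what is moved stays moved. The work goes in short steps, Python scripts to look and compute and a tool call to move; the robot and the scene stay as the last step left them, time stands still between calls to the robot, and variables do not carry over. Pictures are saved under pics/ and viewed, at most 10 in all, crops included, and the job is handed in when it is done.

Besides the shell and the picture viewer there is one more tool, called after "Request:" by a JSON object that holds its "method" and its "body", one argument or row to a line. play_rows: Moves the arm, as the interface text tells. Its arguments: {"type":"object","properties":{"rows":{"type":"array","items":{"type":"number","minimum":-1,"maximum":1}},"force":{"type":"number"}},"required":["rows"]}

```bash
ls; mkdir -p pics; python3 - <<'E'
from station import readout, eyes
import cv2,pickle
s=readout.get_state();print(s)
d={}
for n in("scene","side","wrist"):
    i=eyes.get_image(n);d[n]=i;cv2.imwrite(f"pics/{n}0.png",i["frame"][:,:,::-1]);print(n,i["fx"],i["cx"],i["cy"],i["R"],i["t"])
pickle.dump(d,open("im0.pkl","wb"))
E
```

```text
pics
{'time': 0.0, 'qpos': array([-1.17169021e+00,  9.18053132e-02,  1.23187315e+00, -3.65046051e-06,
        1.81976843e+00, -5.67332636e-02]), 'joint_vel': array([ 0.00158663, -0.00048591,  0.00173128,  0.00020611,  0.00061399,
        0.00048314]), 'joint_efforts': array([ 6.82558184e-04, -4.46442354e+01, -4.06447542e+01,  7.00822100e-02,
        2.91234883e-02, -1.60061077e-04]), 'tool_pos': array([ 263.99683981, -538.47913953,  221.54611665]), 'tcp_rot': array([-9.13263594e-04,  9.74138235e-01,  2.25950968e-01, -1.59679213e-04]), 'contact_force': array([0.18835159, 0.10252853, 0.9434097 ]), 'moment': array([-0.01283772,  0.02171773,  0.00996296]), 'grip_force': 0.0, 'finger_gap': 87.83527614275881}
scene 606.2349109864665 335.07550727991304 239.96600872983936 [[ 0.35566489  0.9345338  -0.01220939]
 [ 0.77743294 -0.30307577 -0.55112893]
 [-0.51874898  0.18652522 -0.83433077]] [-175.78366257 -284.79113807 1696.30249272]
side 452.0179888484334 320.4883974562808 253.24016809833932 [[-0.84457761 -0.53541261  0.00468965]
 [-0.32582141  0.50697177 -0.79801004]
 [ 0.42488712 -0.67550941 -0.6026259 ]] [426.06609356 345.39422317 832.03833461]
wrist 412.5540467602823 318.61217460966935 240.03450496759132 [[ 0.43949782 -0.89824303 -0.00105787]
 [-0.86227571 -0.42222885  0.2796487 ]
 [-0.25163916 -0.12199282 -0.96010181]] [-599.77492668  -33.94179123  391.08853308]
```

View pics/scene0.png

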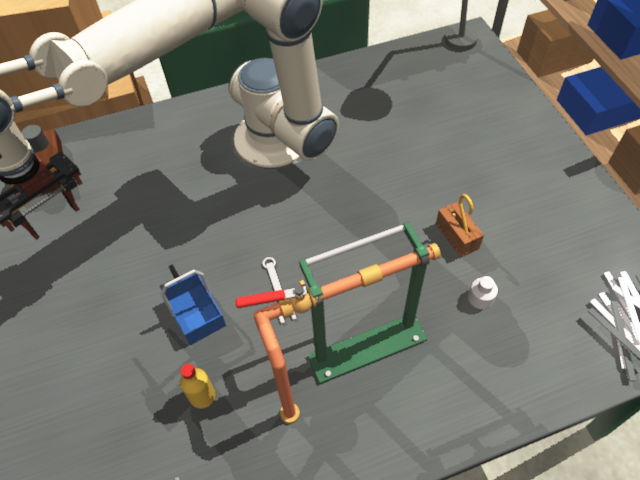

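View pics/side0.png

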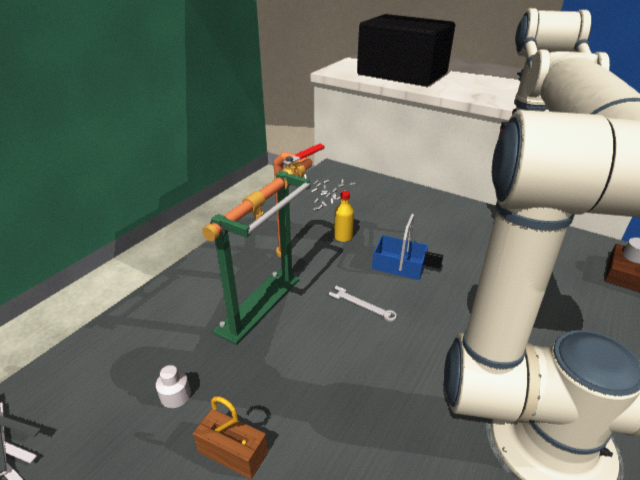

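```bash
cat > h.py <<'E'
import numpy as np,cv2
from station import readout,eyes
def ray(c,u,v):
    R,t=np.array(c["R"]),np.array(c["t"]); d=R.T@np.array([(u-c["cx"])/c["fx"],(v-c["cy"])/c["fy"],1]); return -R.T@t,d
def atz(c,u,v,z):
    o,d=ray(c,u,v); return o+d*(z-o[2])/d[2]
def proj(c,X):
    p=np.array(c["R"])@np.array(X,float)+np.array(c["t"]); return np.array([c["fx"]*p[0]/p[2]+c["cx"],c["fy"]*p[1]/p[2]+c["cy"]])
def tri(*cs):
    A=np.zeros((3,3));b=np.zeros(3)
    for c,u,v in cs:
        o,d=ray(c,u,v);d=d/np.linalg.norm(d);P=np.eye(3)-np.outer(d,d);A+=P;b+=P@o
    X=np.linalg.solve(A,b); return X,[np.round(proj(c,X)-[u,v],1) for c,u,v in cs]
def crop(f,x0,y0,w,h,k):
    return cv2.resize(f[y0:y0+h,x0:x0+w],None,fx=k,fy=k,interpolation=cv2.INTER_CUBIC)[:,:,::-1]
E
python3 - <<'E'
from h import *
import pickle
d=pickle.load(open("im0.pkl","rb"));s=d["scene"]["frame"];e=d["side"]["frame"]
o=np.zeros((600,800,3),np.uint8)
def put(x,y,c):o[y:y+c.shape[0],x:x+c.shape[1]]=c
put(0,0,crop(s,225,215,230,100,3));put(0,300,crop(s,150,255,80,100,3));put(250,300,crop(s,430,185,80,80,3));put(500,300,crop(e,190,390,100,90,3))
cv2.imwrite("pics/c1.png",o)
o=np.zeros((600,800,3),np.uint8)
put(0,0,crop(e,195,135,140,120,3));put(430,0,crop(e,365,205,90,80,3));put(430,250,crop(d["wrist"]["frame"],0,0,640,480,.5));
cv2.imwrite("pics/c2.png",o)
E
```

```text
(no output)
```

View pics/c1.png

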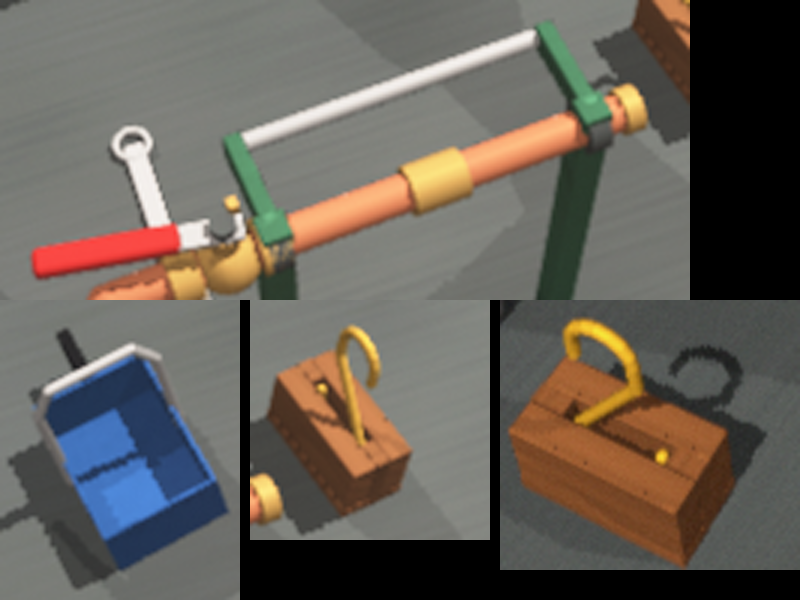

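View pics/c2.png

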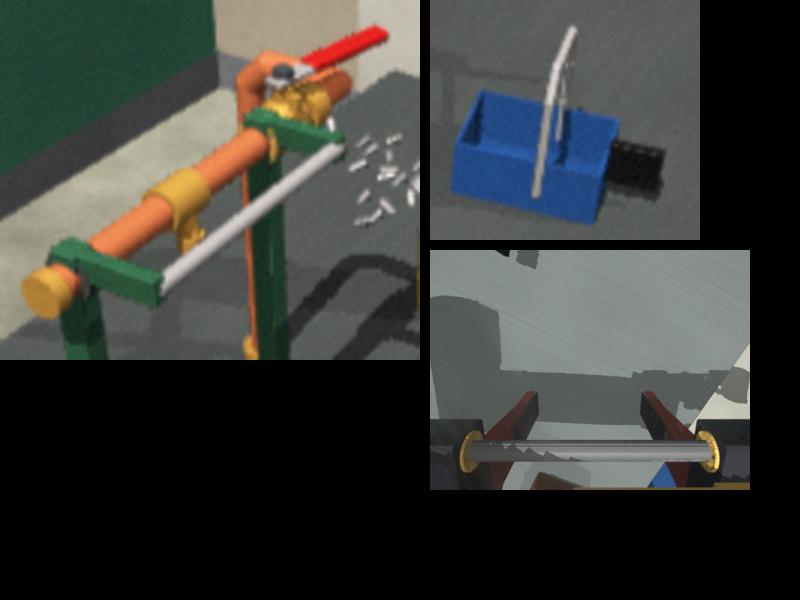

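```bash
python3 - <<'E'
from h import *
import pickle
np.set_printoptions(precision=1,suppress=True)
d=pickle.load(open("im0.pkl","rb"));s,e,w=d["scene"],d["side"],d["wrist"]
C=lambda ox,oy,X,Y:lambda u,v:((u-ox)/3-.33+X,(v-oy)/3-.33+Y)
a=C(0,0,225,215);b=C(0,300,150,255);k=C(250,300,430,185);ek=C(500,300,190,390);er=C(0,0,195,135);eb=C(430,0,365,205)
A=atz(s,*a(243,139),310);B=atz(s,*a(538,40),310);print("rail scene",A,B,np.linalg.norm(A-B),(A+B)/2,np.degrees(np.arctan2(-(B-A)[0],(B-A)[1])))
print("rail tri",tri((s,*a(243,139)),(e,*er(340,152))),tri((s,*a(538,40)),(e,*er(165,285))))
print("handle",atz(s,*a(35,262),335),atz(s,*a(178,238),335))
print("hoop",[atz(s,*b(*p),145) for p in((45,388),(133,348))],tri((s,*b(133,348)),(e,*eb(553,62))),tri((s,*b(45,388)),(e,*eb(572,28))))
print("plate top",[atz(s,*b(*p),62) for p in((65,333),(85,365))],[atz(e,*eb(*p),62) for p in((612,143),(665,150))])
print("rim",[atz(s,*b(*p),55) for p in((107,545),(224,485))],"bottom",[atz(s,*b(*p),0) for p in((122,568),(228,512))])
print("block top scene",[atz(s,*k(*p),60) for p in((275,378),(335,350),(410,452),(350,477))])
print("block top side",[atz(e,*ek(*p),60) for p in((570,360),(728,435),(680,512),(510,430))])
print("hook crown",tri((s,*k(357,330)),(e,*ek(605,328))),"lower tip",tri((s,*k(321,388)),(e,*ek(661,457))))
print("wrist cam pos",ray(w,0,0)[0],"tcp",readout.get_state()["tool_pos"])
E
```

```text
rail scene [599.2 -93.5 310. ] [597.6 104.3 310. ] 197.7373050383935 [598.4   5.4 310. ] 0.44951801136843367
rail tri (array([598.2, -94. , 309.7]), [array([-0.4, -0.2]), array([-0.4,  0.2])]) (array([596. , 103.6, 309. ]), [array([-0.7, -0.3]), array([-0.8,  0.2])])
handle [ 648.6 -235.   335. ] [ 663.4 -154.1  335. ]
hoop [array([ 446.5, -363.7,  145. ]), array([ 437.1, -298.3,  145. ])] (array([ 441.5, -297.7,  151.1]), [array([0.2, 0.1]), array([ 0.2, -0.1])]) (array([ 450.4, -362.2,  148.1]), [array([0.7, 0.5]), array([ 0.6, -0.3])])
plate top [array([ 350.6, -348.5,   62. ]), array([ 384.2, -340.4,   62. ])] [array([ 391.8, -336.6,   62. ]), array([ 349., -352.,   62.])]
rim [array([ 532.5, -359.3,   55. ]), array([ 516.6, -268.2,   55. ])] bottom [array([ 526. , -358.6,    0. ]), array([ 510.1, -272.7,    0. ])]
block top scene [array([431.3, 293.1,  60. ]), array([423.6, 351.4,  60. ]), array([535.1, 360.1,  60. ]), array([539. , 305.2,  60. ])]
block top side [array([535.7, 312.2,  60. ]), array([425.9, 299.9,  60. ]), array([419.9, 349.9,  60. ]), array([532.9, 364.5,  60. ])]
hook crown (array([474.9, 328.4, 158.7]), [array([0.8, 0.2]), array([ 1.1, -0.3])]) lower tip (array([451.2, 327.2,  54. ]), [array([0.6, 0.2]), array([ 0.9, -0.3])])
wrist cam pos [ 332.7 -505.4  384.3] tcp [ 264.  -538.5  221.8]
```

```bash
cat > plan.py <<'E'
import sys,json,numpy as np
# usage: plan.py 'x,y,z,yaw,fingers;...'  way points per row from commanded pose in cmd.json (yaw deg, tool down)
def run(W,save=True):
    c=json.load(open("cmd.json"));p=np.array(c[:3]);a=np.radians(c[3])
    T=np.array([[np.cos(a),np.sin(a),0],[np.sin(a),-np.cos(a),0],[0,0,-1]]).T  # rows: tool axes
    out=[]
    for x,y,z,yaw,f in W:
        s=np.round(T@(np.array([x,y,z])-p)/200,3);r=round(-(yaw-c[3])/90,3)
        out+=[*s.tolist(),0,0,r,f]
    assert max(map(abs,out))<=1,max(map(abs,out))
    end=p+T.T@(s*200)
    if save: json.dump([*end,c[3]-r*90],open("cmd.json","w"))
    print(json.dumps([int(v) if v==int(v) else v for v in out]).replace(" ",""));print("end",end.round(1),round(c[3]-r*90,2))
def line(p0,p1,n): return [list(np.array(p0[:4])+(np.array(p1[:4])-np.array(p0[:4]))*(i+1)/n)+[p1[4]] for i in range(n)]
def cur(): return json.load(open("cmd.json"))
E
echo '[264.11,-538.76,222.631,26.12]' > cmd.json
python3 - <<'E'
from plan import *
run(line(cur(),[400,-470,360,88,-1],8))
run(line(cur(),[580,-360,385,146,-1],8))
run(line(cur(),[683,-209,375,180,-1],6)+[[683,-209,323,180,-1]]*2)
# push
A=np.array([663.5,-129.5])
W=[]
for q in np.linspace(.35,1.571,8):
    n=np.array([-np.cos(q),np.sin(q)]);u=np.array([-np.sin(q),-np.cos(q)])
    W.append([*(A+78*u-(9+10*np.cos(q)+13.5*np.sin(q))*n),323,180,-1])
run(W,False)
E
```

```text
[0.095,-0.001,-0.086,0,0,-0.086,-1,0.19,-0.002,-0.172,0,0,-0.172,-1,0.286,-0.004,-0.258,0,0,-0.258,-1,0.381,-0.005,-0.343,0,0,-0.344,-1,0.476,-0.006,-0.429,0,0,-0.43,-1,0.571,-0.007,-0.515,0,0,-0.516,-1,0.666,-0.008,-0.601,0,0,-0.602,-1,0.761,-0.01,-0.687,0,0,-0.688,-1]
end [ 399.9 -470.   360. ] 88.04
[0.073,0.11,-0.016,0,0,-0.081,-1,0.145,0.22,-0.031,0,0,-0.161,-1,0.218,0.33,-0.047,0,0,-0.242,-1,0.29,0.441,-0.062,0,0,-0.322,-1,0.363,0.551,-0.078,0,0,-0.403,-1,0.435,0.661,-0.094,0,0,-0.483,-1,0.508,0.771,-0.109,0,0,-0.564,-1,0.58,0.881,-0.125,0,0,-0.644,-1]
end [ 580.  -360.1  385. ] 146.0
[-0.001,0.152,0.008,0,0,-0.063,-1,-0.002,0.305,0.017,0,0,-0.126,-1,-0.002,0.457,0.025,0,0,-0.189,-1,-0.003,0.61,0.033,0,0,-0.252,-1,-0.004,0.762,0.042,0,0,-0.315,-1,-0.005,0.914,0.05,0,0,-0.378,-1,-0.005,0.914,0.31,0,0,-0.378,-1,-0.005,0.914,0.31,0,0,-0.378,-1]
end [ 683.  -209.1  323. ] 180.02
[0.123,-0.008,0,0,0,0,-1,0.187,-0.001,0,0,0,0,-1,0.251,0.018,0,0,0,0,-1,0.314,0.049,0,0,0,0,-1,0.371,0.092,0,0,0,0,-1,0.421,0.147,0,0,0,0,-1,0.461,0.212,0,0,0,0,-1,0.487,0.286,0,0,0,0,-1]
end [ 585.6 -151.9  323. ] 180.02
```

Request:
{"method": "play_rows", "body": {
  "rows": [0.095,-0.001,-0.086,0,0,-0.086,-1,0.19,-0.002,-0.172,0,0,-0.172,-1,0.286,-0.004,-0.258,0,0,-0.258,-1,0.381,-0.005,-0.343,0,0,-0.344,-1,0.476,-0.006,-0.429,0,0,-0.43,-1,0.571,-0.007,-0.515,0,0,-0.516,-1,0.666,-0.008,-0.601,0,0,-0.602,-1,0.761,-0.01,-0.687,0,0,-0.688,-1],
  "force": 30
}}

```text
time: 0.95
tool_pos: [400.5, -469.5, 360.3]
tcp_rot: [-0.0, 0.717, 0.697, 0.0]
contact_force: [0.4, 0.2, -0.3]
finger_gap: 27.1
grip_force: 0.0
```

Request:
{"method": "play_rows", "body": {
  "rows": [0.073,0.11,-0.016,0,0,-0.081,-1,0.145,0.22,-0.031,0,0,-0.161,-1,0.218,0.33,-0.047,0,0,-0.242,-1,0.29,0.441,-0.062,0,0,-0.322,-1,0.363,0.551,-0.078,0,0,-0.403,-1,0.435,0.661,-0.094,0,0,-0.483,-1,0.508,0.771,-0.109,0,0,-0.564,-1,0.58,0.881,-0.125,0,0,-0.644,-1]
}}

```text
time: 1.75
tool_pos: [580.8, -359.4, 384.7]
tcp_rot: [-0.0, 0.29, 0.957, 0.0]
contact_force: [-0.3, -0.3, 1.1]
finger_gap: 0.3
grip_force: 0.0
```

Request:
{"method": "play_rows", "body": {
  "rows": [-0.001,0.152,0.008,0,0,-0.063,-1,-0.002,0.305,0.017,0,0,-0.126,-1,-0.002,0.457,0.025,0,0,-0.189,-1,-0.003,0.61,0.033,0,0,-0.252,-1,-0.004,0.762,0.042,0,0,-0.315,-1,-0.005,0.914,0.05,0,0,-0.378,-1,-0.005,0.914,0.05,0,0,-0.378,-1,-0.005,0.914,0.05,0,0,-0.378,-1]
}}

```text
time: 2.55
tool_pos: [683.4, -208.7, 374.1]
tcp_rot: [-0.001, -0.0, 1.0, 0.0]
contact_force: [0.2, -0.1, -0.2]
finger_gap: 0.6
grip_force: 0.0
```

Request:
{"method": "play_rows", "body": {
  "rows": [0,0,0.13,0,0,0,-1,0,0,0.26,0,0,0,-1,0,0,0.26,0,0,0,-1]
}}

```text
time: 2.85
tool_pos: [681.3, -210.2, 316.9]
tcp_rot: [-0.005, 0.001, 1.0, 0.002]
contact_force: [-0.5, -0.6, -1.7]
finger_gap: 0.3
grip_force: 0.0
```

Request:
{"method": "play_rows", "body": {
  "rows": [0.06,-0.008,0,0,0,0,-1,0.12,-0.008,0,0,0,0,-1,0.187,-0.001,0,0,0,0,-1,0.25,0.018,0,0,0,0,-1,0.314,0.049,0,0,0,0,-1]
}}

```text
time: 3.35
tool_pos: [620.4, -200.7, 325.5]
tcp_rot: [0.002, 0.001, 1.0, -0.001]
contact_force: [4.5, 0.4, -0.1]
finger_gap: 0.4
grip_force: 1.8
```

Request:
{"method": "play_rows", "body": {
  "rows": [0.03,0.02,0,0,0,0,-1,0.057,0.043,0,0,0,0,-1,0.085,0.07,0,0,0,0,-1,0.107,0.098,0,0,0,0,-1,0.147,0.163,0,0,0,0,-1,0.165,0.2,0,0,0,0,-1,0.173,0.237,0,0,0,0,-1,0.173,0.237,0,0,0,0,-1]
}}

```text
time: 4.15
tool_pos: [585.2, -150.8, 323.0]
tcp_rot: [-0.001, -0.001, 1.0, 0.0]
contact_force: [-0.0, 0.0, 0.2]
finger_gap: 0.5
grip_force: 0.0
```

Request:
{"method": "play_rows", "body": {
  "rows": [0,0.015,0,0,0,0,-1,0,0.03,0,0,0,0,-1,0,0.03,0,0,0,0,-1]
}}

```text
time: 4.45
tool_pos: [585.1, -149.3, 322.9]
tcp_rot: [-0.001, 0.002, 1.0, -0.003]
contact_force: [-1.4, -12.4, 1.4]
finger_gap: 0.4
grip_force: 6.4
```

```bash
echo '[585.6,-145.9,323,180.02]' > cmd.json
python3 - <<'E'
from plan import *
run([[585.6,-165,323,180,-1],[580,-175,350,180,0],[575,-150,390,180,1],[560,-105,400,182,1],[545,-58,400,183,1],[530,-10,390,184,1]])
run(line(cur(),[500,170,330,186,1],5)+[[500,170,330,186,1]])
run(line(cur(),[455,326,240,186,1],5)+[[455,326,240,186,1]]*2)
E
```

```text
[0,-0.095,0,0,0,0,-1,0.028,-0.145,-0.135,0,0,0,0,0.053,-0.02,-0.335,0,0,0,1,0.128,0.205,-0.385,0,0,-0.022,1,0.203,0.44,-0.385,0,0,-0.033,1,0.278,0.68,-0.335,0,0,-0.044,1]
end [530.   -9.9 390. ] 183.98
[0.017,0.182,0.06,0,0,-0.004,1,0.035,0.363,0.12,0,0,-0.009,1,0.052,0.545,0.18,0,0,-0.013,1,0.07,0.726,0.24,0,0,-0.018,1,0.087,0.908,0.3,0,0,-0.022,1,0.087,0.908,0.3,0,0,-0.022,1]
end [500. 170. 330.] 185.96
[0.029,0.16,0.09,0,0,0,1,0.057,0.32,0.18,0,0,0,1,0.086,0.479,0.27,0,0,0,1,0.114,0.639,0.36,0,0,0,1,0.143,0.799,0.45,0,0,0,1,0.143,0.799,0.45,0,0,0,1,0.143,0.799,0.45,0,0,0,1]
end [455. 326. 240.] 185.96
```

Request:
{"method": "play_rows", "body": {
  "rows": [0,-0.095,0,0,0,0,-1,0.028,-0.145,-0.135,0,0,0,-1,0.053,-0.02,-0.335,0,0,0,1,0.128,0.205,-0.385,0,0,-0.022,1,0.203,0.44,-0.385,0,0,-0.033,1,0.278,0.68,-0.335,0,0,-0.044,1]
}}

```text
time: 5.05
tool_pos: [530.1, -10.2, 391.8]
tcp_rot: [0.001, -0.035, 0.999, 0.0]
contact_force: [-0.2, 0.4, -0.4]
finger_gap: 29.1
grip_force: 0.0
```

Request:
{"method": "play_rows", "body": {
  "rows": [0.017,0.182,0.06,0,0,-0.004,1,0.035,0.363,0.12,0,0,-0.009,1,0.052,0.545,0.18,0,0,-0.013,1,0.07,0.726,0.24,0,0,-0.018,1,0.087,0.908,0.3,0,0,-0.022,1,0.087,0.908,0.3,0,0,-0.022,1]
}}

```text
time: 5.65
tool_pos: [499.3, 172.1, 327.8]
tcp_rot: [-0.002, -0.055, 0.998, 0.001]
contact_force: [0.7, -0.4, 0.2]
finger_gap: 77.2
grip_force: 0.0
```

Request:
{"method": "play_rows", "body": {
  "rows": [0.029,0.16,0.09,0,0,0,1,0.057,0.32,0.18,0,0,0,1,0.086,0.479,0.27,0,0,0,1,0.114,0.639,0.36,0,0,0,1,0.143,0.799,0.45,0,0,0,1,0.143,0.799,0.45,0,0,0,1,0.143,0.799,0.45,0,0,0,1]
}}

```text
time: 6.35
tool_pos: [455.6, 324.2, 240.0]
tcp_rot: [-0.001, -0.052, 0.999, -0.0]
contact_force: [0.4, -0.7, -0.0]
finger_gap: 87.6
grip_force: 0.0
```

```bash
python3 - <<'E'
from h import *
import pickle
s=eyes.get_image("scene");w=eyes.get_image("wrist");pickle.dump((s,w),open("im1.pkl","wb"))
o=np.zeros((600,800,3),np.uint8);o[:480,:640]=w["frame"][:,:,::-1]
c=crop(s["frame"],240,230,110,100,2);o[400:600,580:800]=c
st=readout.get_state();print(st["tool_pos"],st["time"])
T=st["tool_pos"]
for X in((452,325.8,124),(474.6,328,150),(474.6,328,158),T): print(X,proj(w,X))
cv2.imwrite("pics/w1.png",o)
E
```

```text
[456.36559806 323.70283681 241.4693487 ] 6.45
(452, 325.8, 124) [322.83184977 228.44657001]
(474.6, 328, 150) [322.89289081 272.03612142]
(474.6, 328, 158) [323.00725465 276.49521284]
[456.36559806 323.70283681 241.4693487 ] [319.35881678 307.00292858]
```

View pics/w1.png

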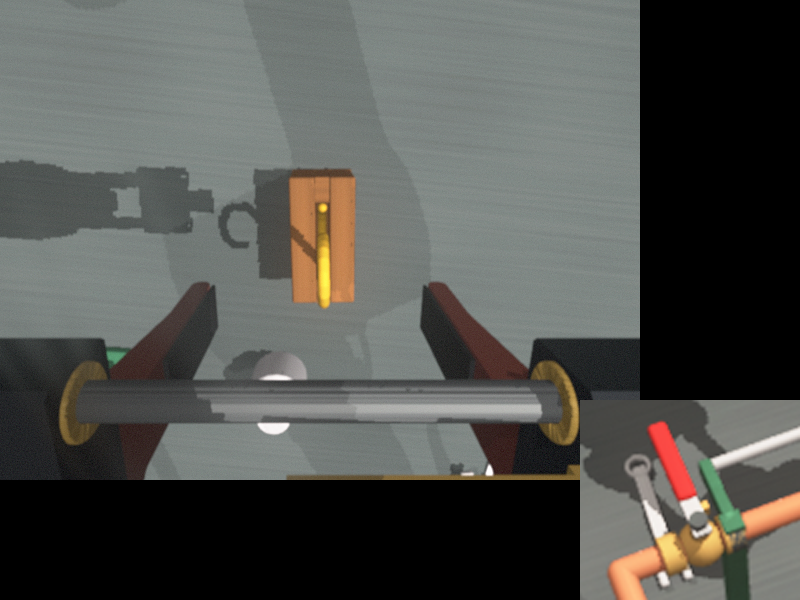

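```bash
python3 - <<'E'
from h import *
import pickle
s,w=pickle.load(open("im1.pkl","rb"))
for x,z in((24,124),(20,140),(24,130),(0,148),(-24,124),(-20,104),(-30,48)):
    print(x,z,proj(w,[475+.9945*x,328+.104*x,10+z]).round(1))
A=atz(s,279,242.5,335);B=atz(s,292.5,279,335);print(A,B)
E
python3 - <<'E'
import os;os.chdir(".")
from plan import *
run(line(cur(),[452,327.2,105,186,1],5)+[[452,327.2,105,186,1]]*3,False)
E
```

```text
24 124 [322.6 296.3]
20 140 [322.8 300.6]
24 130 [322.7 299.9]
0 148 [322.9 277.1]
-24 124 [322.7 230.9]
-20 104 [322.4 229.1]
-30 48 [321.9 200.9]
[ 559.25303107 -129.49261381  335.        ] [ 640.54678106 -130.96971974  335.        ]
[0.003,0.001,0.135,0,0,0,1,0.006,0.003,0.27,0,0,0,1,0.008,0.004,0.405,0,0,0,1,0.011,0.006,0.54,0,0,0,1,0.014,0.007,0.675,0,0,0,1,0.014,0.007,0.675,0,0,0,1,0.014,0.007,0.675,0,0,0,1,0.014,0.007,0.675,0,0,0,1]
end [452.  327.1 105. ] 185.96
```

Request:
{"method": "play_rows", "body": {
  "rows": [0.002,0.001,0.135,0,0,0,1,0,0.003,0.27,0,0,0,1,-0.002,0.003,0.405,0,0,0,1,-0.003,0.003,0.54,0,0,0,1,-0.003,0.003,0.675,0,0,0,1,-0.003,0.003,0.675,0,0,0,1,-0.003,0.003,0.675,0,0,0,1]
}}

```text
time: 7.15
tool_pos: [456.7, 324.7, 106.5]
tcp_rot: [0.0, -0.051, 0.999, 0.0]
contact_force: [-0.3, 0.4, 1.2]
finger_gap: 87.6
grip_force: 0.0
```

```bash
python3 - <<'E'
from h import *
import pickle
s=eyes.get_image("side");w=eyes.get_image("wrist");pickle.dump((s,w),open("im2.pkl","wb"))
o=np.zeros((600,800,3),np.uint8);o[:300,:400]=crop(w["frame"],220,200,200,150,2);o[:300,400:800]=crop(s["frame"],180,370,133,100,3)[:,:400]
for i in range(3):
    st=readout.get_state();print(st["tool_pos"],st["time"],st["tcp_rot"]);eyes.get_image("side")
T=st["tool_pos"]
cv2.imwrite("pics/w2.png",o[:300])
E
```

```text
Traceback (most recent call last):
ValueError: could not broadcast input array from shape (300,399,3) into shape (300,400,3)
```

```bash
python3 - <<'E'
from h import *
import pickle
s,w=pickle.load(open("im2.pkl","rb"))
o=np.zeros((300,800,3),np.uint8);o[:300,:400]=crop(w["frame"],220,200,200,150,2);o[:300,400:799]=crop(s["frame"],180,370,133,100,3)
for i in range(3):
    st=readout.get_state();print(st["tool_pos"],st["time"],st["tcp_rot"]);eyes.get_image("side")
T=st["tool_pos"]
print(proj(w,T),proj(w,T+[0,0,19]))
cv2.imwrite("pics/w2.png",o)
E
```

```text
[457.20268075 325.56012746 108.03210506] 7.25 [ 1.63016450e-03 -5.15372600e-02  9.98669330e-01  9.06583225e-04]
[457.17403101 325.72073504 108.01127158] 7.3 [ 1.73639268e-03 -5.16494703e-02  9.98663315e-01  9.48978010e-04]
[456.98941525 325.78495202 107.70764443] 7.35 [ 1.58325518e-03 -5.17576958e-02  9.98658043e-01  8.65028721e-04]
[321.15278812 305.92560902] [321.47187866 327.34653084]
```

View pics/w2.png

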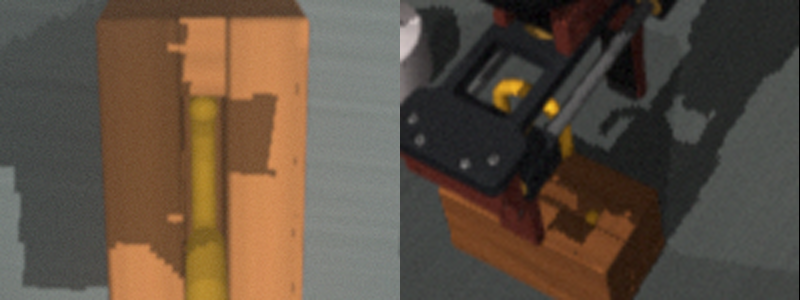

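Request:
{"method": "play_rows", "body": {
  "rows": [0,0,0,0,0,0,-1,0,0,0,0,0,0,-1,0,0,0,0,0,0,-1,0,0,0,0,0,0,-1,0,0,0,0,0,0,-1,0,0,0,0,0,0,-1,0,0,0,0,0,0,-1,0,0,0,0,0,0,-1],
  "force": 35
}}

```text
time: 8.2
tool_pos: [455.9, 325.5, 105.3]
tcp_rot: [-0.0, -0.052, 0.999, -0.0]
contact_force: [0.5, -0.3, -0.0]
finger_gap: 27.2
grip_force: 0.0
```

Request:
{"method": "play_rows", "body": {
  "rows": [0,0,-0.1,0,0,0,-1,0,0,-0.2,0,0,0,-1,0,0,-0.35,0,0,0,-1,0,0,-0.55,0,0,0,-1,0,0,-0.75,0,0,0,-1,0,0,-0.95,0,0,0,-1,0,0,-0.95,0,0,0,-1]
}}

```text
time: 8.9
tool_pos: [456.9, 326.1, 302.6]
tcp_rot: [0.005, -0.052, 0.999, 0.003]
contact_force: [1.3, 0.3, 1.1]
finger_gap: 0.4
grip_force: 0.0
```

Request:
{"method": "play_rows", "body": {
  "rows": [0,0,0,0,0,0,1,0,0,0,0,0,0,1,0,0,0,0,0,0,1]
}}

```text
time: 9.2
tool_pos: [455.5, 325.2, 293.1]
tcp_rot: [-0.002, -0.052, 0.999, -0.001]
contact_force: [-0.2, -0.0, -0.0]
finger_gap: 21.1
grip_force: 0.0
```

```bash
echo '[455.6,326.7,295,185.96]' > cmd.json; python3 - <<'E'
from h import *
import pickle
s=eyes.get_image("side");w=eyes.get_image("wrist");c=eyes.get_image("scene");pickle.dump((s,w,c),open("im3.pkl","wb"))
st=readout.get_state();print(st["tool_pos"],st["finger_gap"])
o=np.zeros((600,800,3),np.uint8);o[:300,:400]=crop(w["frame"],220,150,200,150,2);o[300:600,:399]=crop(s["frame"],180,380,133,100,3);o[300:,400:799]=crop(c["frame"],410,180,133,100,3)
cv2.imwrite("pics/w3.png",o)
E
```

```text
[455.67258038 325.2983683  293.993777  ] 33.173418637812595
```

View pics/w3.png

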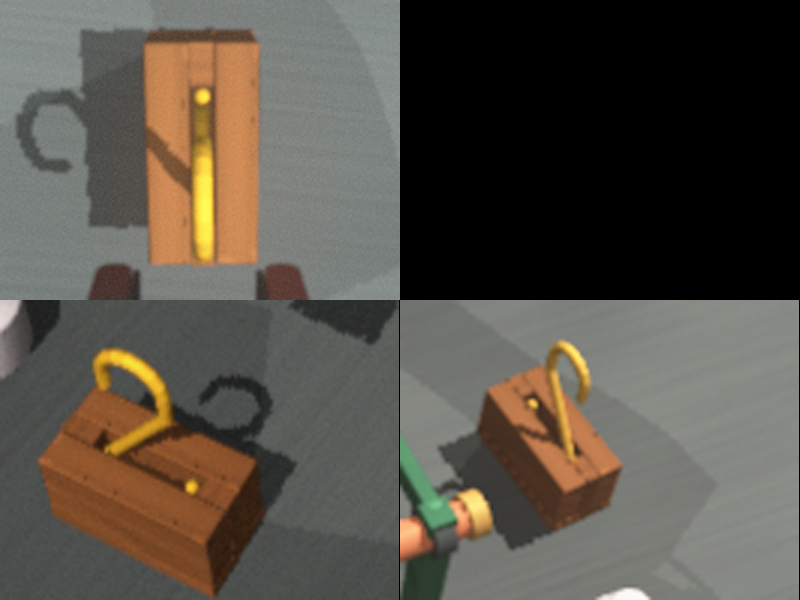

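Request:
{"method": "play_rows", "body": {
  "rows": [0,0,0.2,0,0,0,-0.3,0,0,0.4,0,0,0,-0.3,0,0,0.6,0,0,0,-0.3,0,0,0.8,0,0,0,-0.3,0,0,0.95,0,0,0,-0.3,0,0,0.95,0,0,0,-0.3,0,0,0.95,0,0,0,-0.3]
}}

```text
time: 10.05
tool_pos: [455.7, 325.3, 105.5]
tcp_rot: [-0.0, -0.052, 0.999, -0.0]
contact_force: [0.6, -0.1, 1.5]
finger_gap: 30.9
grip_force: 0.0
```

Request:
{"method": "play_rows", "body": {
  "rows": [0,0,0,0,0,0,-1,0,0,0,0,0,0,-1,0,0,0,0,0,0,-1,0,0,0,0,0,0,-1,0,0,0,0,0,0,-1,0,0,0,0,0,0,-1,0,0,0,0,0,0,-1,0,0,0,0,0,0,-1],
  "force": 35
}}

```text
time: 10.85
tool_pos: [456.5, 325.8, 106.7]
tcp_rot: [0.001, -0.052, 0.999, 0.001]
contact_force: [-0.0, -0.5, 4.4]
finger_gap: 7.5
grip_force: 35.0
```

```bash
echo '[455.6,326.7,105,185.96]' > cmd.json; python3 - <<'E'
from plan import *
run(line(cur(),[455.6,326.7,295,186,-1],5))
run(line(cur(),[470,190,311,184,-1],5))
run(line(cur(),[500,6,311,180.5,-1],6)+[[500,6,311,180.5,-1]]*2)
E
```

```text
[0,0,-0.19,0,0,0,-1,0,0,-0.38,0,0,0,-1,0,0,-0.57,0,0,0,-1,0,0,-0.76,0,0,0,-1,0,0,-0.95,0,0,0,-1]
end [455.6 326.7 295. ] 185.96
[0,-0.137,-0.016,0,0,0.004,-1,0,-0.275,-0.032,0,0,0.009,-1,0,-0.412,-0.048,0,0,0.013,-1,-0.001,-0.55,-0.064,0,0,0.017,-1,-0.001,-0.687,-0.08,0,0,0.022,-1]
end [470.1 190.1 311. ] 183.98
[-0.014,-0.155,0,0,0,0.006,-1,-0.028,-0.309,0,0,0,0.013,-1,-0.043,-0.464,0,0,0,0.019,-1,-0.057,-0.619,0,0,0,0.026,-1,-0.071,-0.774,0,0,0,0.032,-1,-0.085,-0.928,0,0,0,0.039,-1,-0.085,-0.928,0,0,0,0.039,-1,-0.085,-0.928,0,0,0,0.039,-1]
end [499.9   6.1 311. ] 180.47
```

Request:
{"method": "play_rows", "body": {
  "rows": [0,0,-0.1,0,0,0,-1,0,0,-0.2,0,0,0,-1,0,0,-0.38,0,0,0,-1,0,0,-0.57,0,0,0,-1,0,0,-0.76,0,0,0,-1,0,0,-0.95,0,0,0,-1]
}}

```text
time: 11.45
tool_pos: [455.5, 325.2, 295.9]
tcp_rot: [-0.001, -0.052, 0.999, -0.0]
contact_force: [0.1, 0.4, -2.3]
finger_gap: 7.6
grip_force: 35.0
```

Request:
{"method": "play_rows", "body": {
  "rows": [0,-0.137,-0.016,0,0,0.004,-1,0,-0.275,-0.032,0,0,0.009,-1,0,-0.412,-0.048,0,0,0.013,-1,-0.001,-0.55,-0.064,0,0,0.017,-1,-0.001,-0.687,-0.08,0,0,0.022,-1]
}}

```text
time: 11.95
tool_pos: [470.2, 187.7, 310.5]
tcp_rot: [-0.001, -0.035, 0.999, -0.0]
contact_force: [1.4, -0.0, -2.3]
finger_gap: 7.4
grip_force: 35.0
```

Request:
{"method": "play_rows", "body": {
  "rows": [-0.014,-0.155,0,0,0,0.006,-1,-0.028,-0.309,0,0,0,0.013,-1,-0.043,-0.464,0,0,0,0.019,-1,-0.057,-0.619,0,0,0,0.026,-1,-0.071,-0.774,0,0,0,0.032,-1,-0.085,-0.928,0,0,0,0.039,-1,-0.085,-0.928,0,0,0,0.039,-1,-0.085,-0.928,0,0,0,0.039,-1]
}}

```text
time: 12.75
tool_pos: [500.0, 4.5, 310.5]
tcp_rot: [-0.001, -0.003, 1.0, 0.0]
contact_force: [0.5, 0.8, -1.6]
finger_gap: 7.4
grip_force: 35.0
```

```bash
python3 - <<'E'
from h import *
import pickle
s=eyes.get_image("side");c=eyes.get_image("scene");w=eyes.get_image("wrist");pickle.dump((s,w,c),open("im4.pkl","wb"))
st=readout.get_state();print(st["tool_pos"],st["finger_gap"])
o=np.zeros((600,800,3),np.uint8)
T=st["tool_pos"]; p=proj(s,[522,6,290]);q=proj(c,[522,6,290]);print(p,q)
def cr(f,p,w,h,k):
    x,y=int(np.clip(p[0]-w//2,0,640-w)),int(np.clip(p[1]-h//2,0,480-h));print(x,y);return crop(f,x,y,w,h,k)
o[:450,:450]=cr(s["frame"],p,150,150,3);o[:450,450:800]=cr(c["frame"],q,116,150,3)[:, :350] if 0 else cv2.resize(cr(c["frame"],q,116,150,3),(350,450))
cv2.imwrite("pics/w4.png",o[:450])
E
```

```text
[500.03350945   5.75971023 311.13712745] 7.566115360586938
[311.88424115 225.82735045] [341.18549826 219.18110336]
236 150
283 144
```

View pics/w4.png

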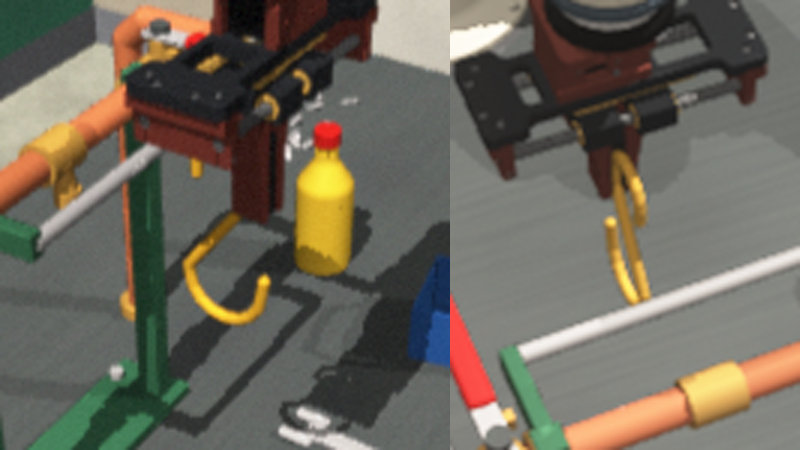

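```bash
python3 - <<'E'
from h import *
import pickle
np.set_printoptions(precision=1,suppress=True)
s,w,c=pickle.load(open("im4.pkl","rb"))
print("lowertip",tri((s,324,243),(c,336.3,217.5)),"uppertip",tri((s,301,208),(c,346.4,217.6)))
for n,x,z in(("ltip",-30,44),("bottom",0,4),("utip",20,112),("corner",28,36),("crown",0,144)):
    X=[522.5+x,6,216+z];print(n,X,"side",(proj(s,X)-[236,150])*3,"scene",(proj(c,X)-[283,144])*3+[450,0])
E
```

```text
lowertip (array([494.3,   5.9, 259.7]), [array([-0.1,  0. ]), array([-0.1, -0. ])]) uppertip (array([544.9,   8.1, 323.8]), [array([ 0.1, -0. ]), array([0.1, 0.1])])
ltip [492.5, 6, 260] side [266.  279.7] scene [608.9 218.1]
bottom [522.5, 6, 220] side [227.7 313.6] scene [625.2 285.5]
utip [542.5, 6, 328] side [200.2 167.8] scene [636.1 215.3]
corner [550.5, 6, 252] side [192.5 262. ] scene [640.3 291.7]
crown [522.5, 6, 360] side [226.2 132.1] scene [624.4 160.6]
```

Request:
{"method": "play_rows", "body": {
  "rows": [-0.06,0,0,0,0,0,-1,-0.13,0,0,0,0,0,-1,-0.2,0,0,0,0,0,-1,-0.27,0,0,0,0,0,-1,-0.32,0,0,0,0,0,-1,-0.355,0,0,0,0,0,-1,-0.355,0,0,0,0,0,-1,-0.355,0,0,0,0,0,-1]
}}

```text
time: 13.7
tool_pos: [571.0, 5.7, 311.3]
tcp_rot: [-0.0, -0.004, 1.0, 0.0]
contact_force: [-0.2, 0.9, -1.9]
finger_gap: 7.8
grip_force: 35.0
```

Request:
{"method": "play_rows", "body": {
  "rows": [0,0,0.04,0,0,0,-1,0,0,0.08,0,0,0,-1,-0.004,0,0.12,0,0,0,-1,-0.009,0,0.15,0,0,0,-1,-0.01,0,0.175,0,0,0,-1,-0.01,0,0.19,0,0,0,-1,-0.01,0,0.19,0,0,0,-1]
}}

```text
time: 14.4
tool_pos: [573.2, 5.4, 273.5]
tcp_rot: [0.0, -0.004, 1.0, -0.0]
contact_force: [-0.1, -0.3, -0.1]
finger_gap: 7.1
grip_force: 35.0
```

Request:
{"method": "play_rows", "body": {
  "rows": [0,0,0.005,0,0,0,-1,0,0,0.01,0,0,0,-1,0,0,0.01,0,0,0,-1]
}}

```text
time: 14.7
tool_pos: [573.4, 5.4, 272.9]
tcp_rot: [0.001, -0.004, 1.0, -0.0]
contact_force: [-1.4, -0.0, 5.6]
finger_gap: 7.5
grip_force: 35.0
```

Request:
{"method": "play_rows", "body": {
  "rows": [0,0,-0.005,0,0,0,-0.7,0,0,-0.005,0,0,0,-0.4,0,0,-0.005,0,0,0,0,0,0,-0.005,0,0,0,0,0,0,-0.005,0,0,0,0,0,0,-0.005,0,0,0,0,0,0,-0.005,0,0,0,0,0,0,-0.005,0,0,0,0]
}}

```text
time: 15.5
tool_pos: [573.2, 5.4, 272.3]
tcp_rot: [-0.0, -0.004, 1.0, 0.0]
contact_force: [0.1, 0.4, 0.5]
finger_gap: 43.9
grip_force: 0.0
```

```bash
python3 - <<'E'
from h import *
import pickle
s=eyes.get_image("side");c=eyes.get_image("scene");pickle.dump((s,c),open("im5.pkl","wb"))
st=readout.get_state();print(st["tool_pos"],st["finger_gap"],st["contact_force"])
o=np.zeros((450,800,3),np.uint8)
p=proj(s,[595,6,260]);q=proj(c,[595,6,260])
def cr(f,p,w,h,k):
    x,y=int(np.clip(p[0]-w//2,0,640-w)),int(np.clip(p[1]-h//2,0,480-h));print(x,y);return crop(f,x,y,w,h,k)
o[:450,:399]=cr(s["frame"],p,133,150,3);o[:450,400:799]=cr(c["frame"],q,133,150,3)
cv2.imwrite("pics/w5.png",o)
E
```

```text
[573.19520203   5.40925897 272.29951654] 44.04184026607287 [0.24159333 0.8605873  0.82642734]
216 152
288 181
```

View pics/w5.png

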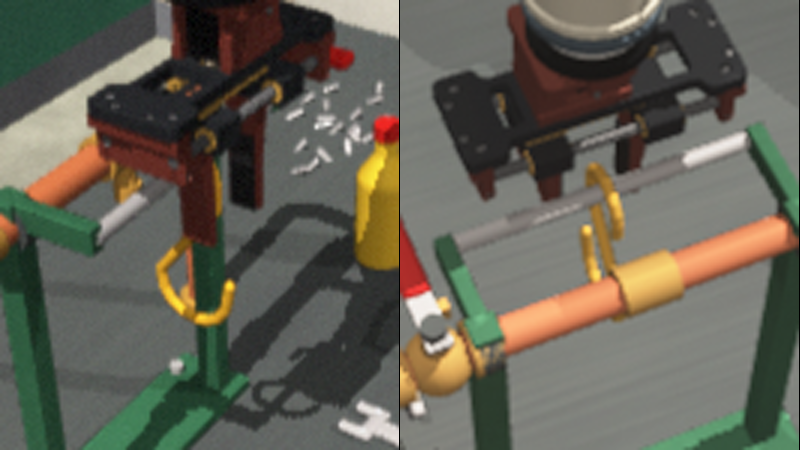

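Request:
{"method": "play_rows", "body": {
  "rows": [0.1,0,0,0,0,0,0,0.25,0,0,0,0,0,0,0.45,0,0,0,0,0,0.2,0.65,0,-0.05,0,0,0,0.2,0.8,0,-0.1,0,0,0,0.2]
}}

```text
time: 16.1
tool_pos: [411.2, 4.2, 292.6]
tcp_rot: [0.0, -0.004, 1.0, -0.0]
contact_force: [1.0, -0.3, 0.8]
finger_gap: 52.8
grip_force: 0.0
```

```bash
cat > fit.py <<'E'
from h import *
from scipy.optimize import minimize
def blue(im):
    h=cv2.cvtColor(im["frame"],cv2.COLOR_RGB2HSV);return cv2.inRange(h,(100,120,40),(130,255,255))
def sil(im,p,shape):
    x,y,z,a=p;u=np.array([np.cos(a),np.sin(a),0]);v=np.array([-np.sin(a),np.cos(a),0])
    P=np.array([proj(im,np.array([x,y,z])+i*u+j*v+[0,0,k]) for i in(-65,65) for j in(-45,45) for k in(0,55)])
    m=np.zeros(shape,np.uint8);K=4;hull=cv2.convexHull(np.float32(P))
    cv2.fillConvexPoly(m,np.int32(np.round(hull*16)),255,cv2.LINE_AA,4);return m
def cost(q,ims,masks,z):
    c=0
    for im,mk in zip(ims,masks):
        s=sil(im,[q[0],q[1],z,q[2]/100],mk.shape).astype(float)/255;b=mk/255.
        c+=np.abs(s-b).sum()/b.sum()
    return c
E
python3 - <<'E'
from fit import *
import pickle
d=pickle.load(open("im0.pkl","rb"));ims=[d["scene"],d["side"]];boxes=[(140,250,245,360),(360,200,460,290)]
mk=[]
for im,(a,b,c,e) in zip(ims,boxes):
    m=blue(im);k=np.zeros_like(m);k[b:e,a:c]=m[b:e,a:c];k=cv2.morphologyEx(k,cv2.MORPH_CLOSE,np.ones((9,9)));mk.append(k)
for sel in([0,1],[0],[1]):
    r=minimize(cost,[457,-328,18],args=([ims[i] for i in sel],[mk[i] for i in sel],0),method="Nelder-Mead",options=dict(initial_simplex=[[457,-328,18],[465,-328,18],[457,-320,18],[457,-328,26]]))
    x,y,a=r.x[0],r.x[1],r.x[2]/100;print(x,y,np.degrees(a),r.fun,"grip",x-88*np.cos(a),y-88*np.sin(a))
E
```

```text
456.40854234990513 -328.8252248707349 10.92210389023046 0.19209391092818331 grip 370.00260169019793 -345.4989592668192
453.73013589272716 -329.44823279672323 10.813162254721497 0.10261144816671063 grip 367.29264816740425 -345.9576457400914
457.58629256698964 -326.85305897208127 14.25558723953512 0.07231995089819046 grip 372.2960852542302 -348.52286599813755
```

```bash
echo '[412.9,5.4,292,180.47]' > cmd.json; python3 - <<'E'
from plan import *
run(line(cur(),[395,-180,260,186,.2],5))
run(line(cur(),[369,-345,130,191,.2],6)+[[369,-345,130,191,.2]]*2)
run(line(cur(),[369,-345,22.5,191,.2],5)+[[369,-345,22.5,191,.2]]*2)
E
```

```text
[0.019,-0.185,0.032,0,0,-0.012,0.2,0.039,-0.37,0.064,0,0,-0.025,0.2,0.058,-0.556,0.096,0,0,-0.037,0.2,0.078,-0.741,0.128,0,0,-0.049,0.2,0.097,-0.926,0.16,0,0,-0.061,0.2]
end [ 395. -180.  260.] 185.96
[0.036,-0.135,0.108,0,0,-0.009,0.2,0.072,-0.269,0.217,0,0,-0.019,0.2,0.108,-0.404,0.325,0,0,-0.028,0.2,0.143,-0.538,0.433,0,0,-0.037,0.2,0.179,-0.673,0.542,0,0,-0.047,0.2,0.215,-0.807,0.65,0,0,-0.056,0.2,0.215,-0.807,0.65,0,0,-0.056,0.2,0.215,-0.807,0.65,0,0,-0.056,0.2]
end [ 369.  -344.9  130. ] 191.0
[0,0,0.108,0,0,0,0.2,0,0,0.215,0,0,0,0.2,0,0,0.322,0,0,0,0.2,0,0,0.43,0,0,0,0.2,0,0,0.538,0,0,0,0.2,0,0,0.538,0,0,0,0.2,0,0,0.538,0,0,0,0.2]
end [ 369.  -344.9   22.4] 191.0
```

Request:
{"method": "play_rows", "body": {
  "rows": [0.019,-0.185,0.032,0,0,-0.012,0.2,0.039,-0.37,0.064,0,0,-0.025,0.2,0.058,-0.556,0.096,0,0,-0.037,0.2,0.078,-0.741,0.128,0,0,-0.049,0.2,0.097,-0.926,0.16,0,0,-0.061,0.2]
}}

```text
time: 16.6
tool_pos: [394.9, -182.6, 260.4]
tcp_rot: [0.0, -0.052, 0.999, -0.0]
contact_force: [0.2, 0.1, 0.4]
finger_gap: 53.0
grip_force: 0.0
```

Request:
{"method": "play_rows", "body": {
  "rows": [0.036,-0.135,0.108,0,0,-0.009,0.2,0.072,-0.269,0.217,0,0,-0.019,0.2,0.108,-0.404,0.325,0,0,-0.028,0.2,0.143,-0.538,0.433,0,0,-0.037,0.2,0.179,-0.673,0.542,0,0,-0.047,0.2,0.215,-0.807,0.65,0,0,-0.056,0.2,0.215,-0.807,0.65,0,0,-0.056,0.2,0.215,-0.807,0.65,0,0,-0.056,0.2]
}}

```text
time: 17.4
tool_pos: [368.9, -346.0, 129.9]
tcp_rot: [-0.0, -0.095, 0.995, 0.001]
contact_force: [-0.0, 0.1, -0.6]
finger_gap: 52.8
grip_force: 0.0
```

```bash
python3 - <<'E'
from h import *
import pickle
w=eyes.get_image("wrist");c=eyes.get_image("scene");s=eyes.get_image("side");pickle.dump((w,c,s),open("im6.pkl","wb"))
st=readout.get_state();T=st["tool_pos"];print(T,st["qpos"])
a=np.radians(11);u=np.array([np.cos(a),np.sin(a),0]);v=np.array([-u[1],u[0],0]);O=np.array([455.5,-328.5,0])
g=cv2.cvtColor(w["frame"],cv2.COLOR_RGB2GRAY)
for x in(-111,-64):
    for y in(-5,5): print(x,y,proj(w,O+x*u+y*v+[0,0,62]).round(1))
print("tcp",proj(w,T))
for r in range(150,330,20):  # dark runs near middle
    row=g[r,230:410]; i=np.where(row<45)[0]+230
    print(r,i.min() if len(i) else None,i.max() if len(i) else None,len(i))
E
```

```text
[ 370.00581919 -345.84351194  131.83352895] [-8.19022223e-01 -1.63473586e-01  1.63957165e+00  2.65508815e-04
  1.66320290e+00 -2.58251444e+00]
-111 -5 [311.8 218.6]
-111 5 [329.2 218.5]
-64 -5 [312.3 294.2]
-64 5 [328.8 294.2]
tcp [319.71851598 310.32744349]
150 None None 0
170 None None 0
190 None None 0
210 318 318 1
230 None None 0
250 None None 0
270 None None 0
290 253 254 2
310 251 390 15
```

```bash
python3 - <<'E'
from h import *
import pickle
w,c,s=pickle.load(open("im6.pkl","rb"))
f=w["frame"]
for r in(200,215,230,250,270,290): print(r,[tuple(int(q) for q in f[r,x]) [1] for x in range(290,350,3)])
col=cv2.cvtColor(f,cv2.COLOR_RGB2GRAY)[180:320:4,320];print(list(zip(range(180,320,4),col.tolist())))
E
```

```text
200 [94, 91, 99, 97, 97, 138, 153, 145, 149, 149, 151, 150, 151, 150, 153, 153, 148, 149, 147, 147]
215 [97, 95, 94, 96, 94, 139, 146, 62, 55, 53, 52, 54, 118, 143, 150, 146, 149, 149, 150, 148]
230 [89, 94, 94, 93, 101, 120, 136, 54, 65, 63, 72, 70, 93, 146, 150, 149, 151, 147, 153, 150]
250 [95, 96, 94, 92, 96, 96, 139, 61, 63, 66, 66, 72, 81, 137, 138, 142, 157, 152, 149, 151]
270 [84, 76, 80, 82, 80, 85, 82, 60, 65, 62, 65, 74, 59, 71, 61, 64, 72, 78, 78, 84]
290 [132, 132, 130, 131, 129, 125, 112, 56, 63, 64, 68, 64, 77, 125, 133, 142, 141, 142, 142, 142]
[(180, 143), (184, 145), (188, 146), (192, 150), (196, 146), (200, 148), (204, 145), (208, 49), (212, 48), (216, 55), (220, 55), (224, 73), (228, 70), (232, 68), (236, 70), (240, 68), (244, 68), (248, 69), (252, 67), (256, 67), (260, 71), (264, 68), (268, 66), (272, 69), (276, 67), (280, 63), (284, 71), (288, 66), (292, 65), (296, 125), (300, 129), (304, 130), (308, 131), (312, 130), (316, 109)]
```

Request:
{"method": "play_rows", "body": {
  "rows": [0,0,0.108,0,0,0,0.2,0,0,0.215,0,0,0,0.2,0,0,0.322,0,0,0,0.2,0,0,0.43,0,0,0,0,0,0,0.515,0,0,0,-0.5,0,0,0.538,0,0,0,-0.5,0,0,0.538,0,0,0,-0.5]
}}

```text
time: 18.25
tool_pos: [369.6, -345.7, 23.1]
tcp_rot: [0.0, -0.096, 0.995, -0.0]
contact_force: [-0.3, -0.0, 0.3]
finger_gap: 24.3
grip_force: 0.0
```

Request:
{"method": "play_rows", "body": {
  "rows": [0,0,0,0,0,0,-1,0,0,0,0,0,0,-1,0,0,0,0,0,0,-1,0,0,0,0,0,0,-1,0,0,0,0,0,0,-1,0,0,0,0,0,0,-1,0,0,0,0,0,0,-1,0,0,0,0,0,0,-1],
  "force": 55
}}

```text
time: 19.05
tool_pos: [370.0, -346.6, 24.4]
tcp_rot: [0.001, -0.096, 0.995, -0.001]
contact_force: [-0.4, 2.5, 5.7]
finger_gap: 9.5
grip_force: 55.0
```

```bash
python3 - <<'E'
from plan import *
run([[369,-344.9,z,191,-1] for z in(27,40,60,85,110,122)])
run(line(cur(),[390,-170,122,186,-1],7))
run(line(cur(),[410,6,122,180.5,-1],7)+[[410,6,122,180.5,-1]])
E
```

```text
[0,0,-0.023,0,0,0,-1,0,0,-0.088,0,0,0,-1,0,0,-0.188,0,0,0,-1,0,0,-0.313,0,0,0,-1,0,0,-0.438,0,0,0,-1,0,0,-0.498,0,0,0,-1]
end [ 369.  -344.9  122. ] 191.0
[-0.039,0.12,0,0,0,0.008,-1,-0.077,0.24,0,0,0,0.016,-1,-0.116,0.359,0,0,0,0.024,-1,-0.154,0.479,0,0,0,0.032,-1,-0.193,0.599,0,0,0,0.04,-1,-0.231,0.719,0,0,0,0.048,-1,-0.27,0.839,0,0,0,0.056,-1]
end [ 390.  -169.9  122. ] 185.96
[-0.027,0.123,0,0,0,0.009,-1,-0.055,0.247,0,0,0,0.017,-1,-0.082,0.37,0,0,0,0.026,-1,-0.109,0.494,0,0,0,0.035,-1,-0.136,0.617,0,0,0,0.043,-1,-0.164,0.741,0,0,0,0.052,-1,-0.191,0.864,0,0,0,0.061,-1,-0.191,0.864,0,0,0,0.061,-1]
end [410.1   5.9 122. ] 180.47
```

Request:
{"method": "play_rows", "body": {
  "rows": [0,0,-0.023,0,0,0,-1,0,0,-0.088,0,0,0,-1,0,0,-0.188,0,0,0,-1,0,0,-0.313,0,0,0,-1,0,0,-0.438,0,0,0,-1,0,0,-0.498,0,0,0,-1]
}}

```text
time: 19.65
tool_pos: [369.7, -346.9, 125.3]
tcp_rot: [0.001, -0.096, 0.995, -0.001]
contact_force: [-0.1, -0.9, -3.1]
finger_gap: 9.8
grip_force: 55.0
```

Request:
{"method": "play_rows", "body": {
  "rows": [-0.039,0.12,0,0,0,0.008,-1,-0.077,0.24,0,0,0,0.016,-1,-0.116,0.359,0,0,0,0.024,-1,-0.154,0.479,0,0,0,0.032,-1,-0.193,0.599,0,0,0,0.04,-1,-0.231,0.719,0,0,0,0.048,-1,-0.27,0.839,0,0,0,0.056,-1]
}}

```text
time: 20.35
tool_pos: [389.9, -170.1, 121.8]
tcp_rot: [-0.001, -0.052, 0.999, 0.0]
contact_force: [0.4, -0.4, -3.7]
finger_gap: 9.9
grip_force: 55.0
```

Request:
{"method": "play_rows", "body": {
  "rows": [-0.027,0.123,0,0,0,0.009,-1,-0.055,0.247,0,0,0,0.017,-1,-0.082,0.37,0,0,0,0.026,-1,-0.109,0.494,0,0,0,0.035,-1,-0.136,0.617,0,0,0,0.043,-1,-0.164,0.741,0,0,0,0.052,-1,-0.191,0.864,0,0,0,0.061,-1,-0.191,0.864,0,0,0,0.061,-1]
}}

```text
time: 21.15
tool_pos: [410.0, 7.0, 121.9]
tcp_rot: [-0.001, -0.006, 1.0, 0.001]
contact_force: [-0.1, -0.2, -3.8]
finger_gap: 9.8
grip_force: 55.0
```

```bash
python3 - <<'E'
from h import *
import pickle
s=eyes.get_image("side");c=eyes.get_image("scene");pickle.dump((s,c),open("im7.pkl","wb"))
st=readout.get_state();print(st["tool_pos"],st["finger_gap"],st["contact_force"])
o=np.zeros((600,800,3),np.uint8)
o[:600,:480]=crop(s["frame"],210,110,160,200,3);o[:600,480:800]=cv2.resize(c["frame"][130:330,270:377],(320,600),interpolation=cv2.INTER_CUBIC)[:,:,::-1]
cv2.imwrite("pics/w7.png",o)
E
```

```text
[409.99541539   4.73314639 121.89106599] 9.691106825395895 [ 0.29437569  0.22362215 -3.23702779]
```

View pics/w7.png

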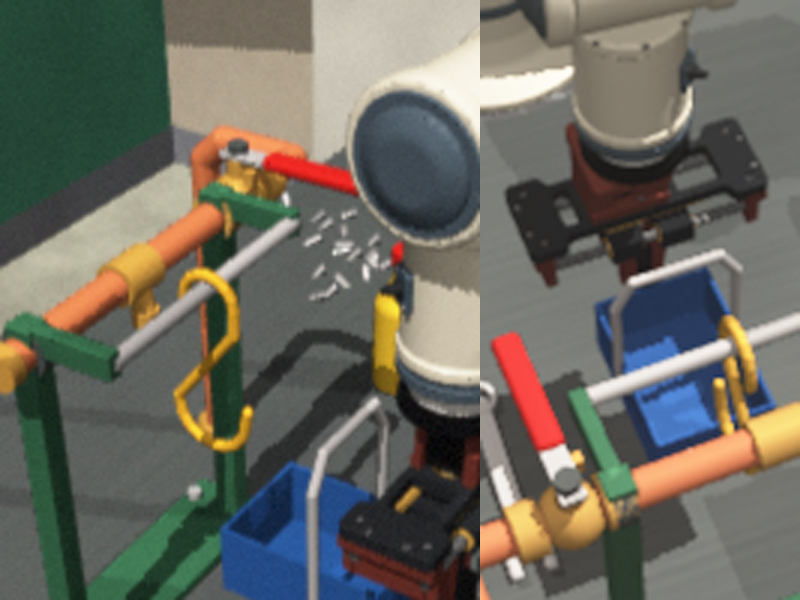

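```bash
python3 - <<'E'
from h import *
import pickle
np.set_printoptions(precision=1,suppress=True)
s,c=pickle.load(open("im7.pkl","rb"))
S=lambda u,v:(s,u/3-.33+210,v/3-.33+110); K=lambda u,v:(c,(u-480)/2.99-.33+270,v/3-.33+130)
for n,a,b in(("ltip",(246,410),(719,384)),("hoop+y",(318,468),(728,254)),("hoop-y",(378,402),(628,280)),("hoopmid",(348,434),(678,267)),("farrim",(292,465),(693,450))):
    print(n,*tri(S(*a),K(*b)))
    if n=="ltip": print(" expect",[567.5,7,220])
def aty(cam,u,v,y):
    o,d=ray(cam,u,v);return o+d*(y-o[1])/d[1]
for y in(20,40,60,80):
    print(y,"ball left",aty(*S(348,155),y),"bottom",aty(*S(410,246),y),"cyl left",aty(*S(398,340),y),"cap centre",aty(*S(415,155),y))
E
```

```text
ltip [571.7   5.6 221.3] [array([ 0.5, -0.2]), array([0.5, 0.2])]
 expect [567.5, 7, 220]
hoop+y [484.7  47.3 235.9] [array([ 0.9, -0.3]), array([0.8, 0.4])]
hoop-y [484.7 -26.5 242.9] [array([ 0.7, -0.3]), array([0.7, 0.4])]
hoopmid [485.   10.3 239.5] [array([ 1. , -0.4]), array([0.8, 0.5])]
farrim [566.3 -22.3 151.8] [array([-4.5,  1.5]), array([-4.4, -2.2])]
20 ball left [484.   20.  441.1] bottom [442.   20.  396.1] cyl left [447.3  20.  330.7] cap centre [441.4  20.  452.2]
40 ball left [471.7  40.  452.4] bottom [431.2  40.  408.8] cyl left [436.3  40.  345.7] cap centre [430.6  40.  463. ]
60 ball left [459.4  60.  463.6] bottom [420.3  60.  421.6] cyl left [425.2  60.  360.6] cap centre [419.7  60.  473.9]
80 ball left [447.1  80.  474.8] bottom [409.4  80.  434.3] cyl left [414.2  80.  375.5] cap centre [408.9  80.  484.7]
```

Request:
{"method": "play_rows", "body": {
  "rows": [-0.05,0,0,0,0,0,-1,-0.15,0,0,0,0,0,-1,-0.25,0,0,0,0,0,-1,-0.35,0,0,0,0,0,-1,-0.43,0,0,0,0,0,-1,-0.49,0,0,0,0,0,-1,-0.515,0,0,0,0,0,-1,-0.515,0,0,0,0,0,-1]
}}

```text
time: 22.05
tool_pos: [513.3, 4.6, 121.8]
tcp_rot: [-0.001, -0.004, 1.0, -0.0]
contact_force: [-0.8, -0.4, -3.0]
finger_gap: 9.8
grip_force: 55.0
```

```bash
python3 - <<'E'
from fit import *
import pickle
st=readout.get_state();print(st["tool_pos"],st["contact_force"])
s=eyes.get_image("side");c=eyes.get_image("scene");pickle.dump((s,c),open("im8.pkl","wb"))
# yellow hook pixels: lower tip in side = rightmost yellow near expected
p=proj(s,[571.7,5.6,221]);q=proj(c,[571.7,5.6,221]);print(p,q)
h=cv2.cvtColor(s["frame"],cv2.COLOR_RGB2HSV);x,y=p.astype(int)
m=cv2.inRange(h,(18,120,90),(32,255,255))
h0=pickle.load(open("im7.pkl","rb"))[0];m0=cv2.inRange(cv2.cvtColor(h0["frame"],cv2.COLOR_RGB2HSV),(18,120,90),(32,255,255))
for r in range(y-46,y+16,2):print(r,"".join(".#"[int(v>0)] for v in m[r,x-30:x+10])," ","".join(".#"[int(v>0)] for v in m0[r,x-30:x+10]))
E
```

```text
[513.29761924   4.56149399 121.7992518 ] [-0.84884586 -0.42365788 -3.0168348 ]
[292.1809488  246.30120254] [350.06954761 257.99298486]
200 ..........##########....................   ##........##########....................
202 .........#############..................   .##......#############..................
204 ........####......#######...............   ........####......#######...............
206 ........###.........######..............   .......####.........######..............
208 .......##.............#####.............   .......##.............#####.............
210 .......................####.............   .......................####.............
212 #......................#####............   #......................#####............
214 ........................####............   ........................####............
216 ........................####............   ........................####............
218 ........................####............   ........................####............
220 ........................####............   ........................####..........
[... 1062 characters left out ...]
 .......###...................###........   .......####..................####.......
248 .......###.....##...........####........   .......#####...##...........#####.......
250 .........#..................####........   ........#####.###...........####........
252 .............#..............####........   .........##########.........####........
254 ............####...........####.........   ...........########........####.........
256 ..............#######.....####.......###   .............##################.........
258 ..................###..............#####   ................#############...........
260 ..................................####..   .....................####...............
```

Request:
{"method": "play_rows", "body": {
  "rows": [0,0,0.04,0,0,0,-1,-0.005,0,0.09,0,0,0,-1,-0.02,0,0.14,0,0,0,-1,-0.035,0,0.18,0,0,0,-1,-0.045,0,0.21,0,0,0,-1,-0.055,0,0.225,0,0,0,-1,-0.055,0,0.225,0,0,0,-1]
}}

```text
time: 22.85
tool_pos: [524.3, 5.6, 76.6]
tcp_rot: [-0.0, -0.004, 1.0, 0.0]
contact_force: [-0.3, -0.4, -3.0]
finger_gap: 9.7
grip_force: 55.0
```

Request:
{"method": "play_rows", "body": {
  "rows": [0,0,0.015,0,0,0,-1,0,0,0.03,0,0,0,-1,0,0,0.035,0,0,0,-1,0,0,0.035,0,0,0,-1]
}}

```text
time: 23.25
tool_pos: [524.2, 5.6, 70.1]
tcp_rot: [-0.0, -0.004, 1.0, 0.0]
contact_force: [-1.0, 0.0, -3.5]
finger_gap: 10.0
grip_force: 55.0
```

Request:
{"method": "play_rows", "body": {
  "rows": [0,0,0.01,0,0,0,-1,0,0,0.02,0,0,0,-1,0,0,0.02,0,0,0,-1]
}}

```text
time: 23.55
tool_pos: [525.0, 5.5, 67.1]
tcp_rot: [0.001, -0.004, 1.0, -0.0]
contact_force: [-0.1, 0.4, -0.5]
finger_gap: 9.4
grip_force: 55.0
```

Request:
{"method": "play_rows", "body": {
  "rows": [0,0,0.01,0,0,0,-1,0,0,0.015,0,0,0,-1,0,0,0.015,0,0,0,-1]
}}

```text
time: 23.85
tool_pos: [526.5, 5.5, 66.2]
tcp_rot: [0.003, -0.004, 1.0, -0.0]
contact_force: [-0.4, 0.3, 6.9]
finger_gap: 9.7
grip_force: 55.0
```

Request:
{"method": "play_rows", "body": {
  "rows": [0,0,-0.012,0,0,0,-1,0,0,-0.012,0,0,0,-1,0,0,-0.012,0,0,0,-0.6,0,0,-0.012,0,0,0,-0.3,0,0,-0.012,0,0,0,0.2,0,0,-0.012,0,0,0,0.6,0,0,-0.012,0,0,0,0.6,0,0,-0.012,0,0,0,0.6]
}}

```text
time: 24.65
tool_pos: [524.3, 5.6, 65.6]
tcp_rot: [-0.0, -0.004, 1.0, 0.0]
contact_force: [0.4, -0.2, 0.0]
finger_gap: 53.9
grip_force: 0.0
```

Request:
{"method": "play_rows", "body": {
  "rows": [0,0,-0.012,0,0,0,0.6,0,0,-0.012,0,0,0,0.6,0,0,-0.012,0,0,0,0.6,0,0,-0.012,0,0,0,0.6]
}}

```text
time: 25.05
tool_pos: [524.4, 5.6, 68.1]
tcp_rot: [0.0, -0.004, 1.0, -0.0]
contact_force: [-0.0, -0.1, -0.5]
finger_gap: 70.1
grip_force: 0.0
```

Request:
{"method": "play_rows", "body": {
  "rows": [0.1,0,0,0,0,0,0.6,0.25,0,0,0,0,0,0.6,0.45,0,0,0,0,0,0.6,0.65,0,0,0,0,0,0.6,0.75,0,0,0,0,0,0.6,0.75,0,0,0,0,0,0.6,0.75,0,0,0,0,0,0.6,0.75,0,0,0,0,0,0.6]
}}

```text
time: 25.85
tool_pos: [375.2, 4.3, 68.3]
tcp_rot: [0.0, -0.004, 1.0, -0.0]
contact_force: [-0.4, -0.3, -0.4]
finger_gap: 70.1
grip_force: 0.0
```

```bash
python3 - <<'E'
from fit import *
import pickle
for k in range(3):
    st=readout.get_state()
    c=eyes.get_image("scene");s=eyes.get_image("side")
    m=[]
    for im in(s,c):
        b=blue(im);b[:, 480:]=0
        n,l,stt,ce=cv2.connectedComponentsWithStats(b);i=1+np.argmax(stt[1:,4]);m+=[stt[i].tolist(),ce[i].round(2).tolist()]
    print(st["time"],st["tool_pos"].round(1),m)
    for _ in range(6): eyes.get_image("side")
pickle.dump((s,c),open("im9.pkl","wb"))
for im in(s,c):
    print("grip",proj(im,[597.5+12-88,6,43+41]).round(1),"origin",proj(im,[609.5,6,43]).round(1),"hull box",cv2.boundingRect(sil(im,[611,6,43,0.01],(480,640))))
E
```

```text
25.85 [375.2   4.3  68.3] [[245, 266, 69, 60, 2306], [278.7, 294.96], [336, 286, 52, 60, 2131], [359.87, 315.64]]
26.25 [374.4   4.4  67.9] [[245, 266, 69, 60, 2313], [278.72, 294.92], [336, 288, 52, 58, 2111], [359.77, 315.9]]
26.65 [374.4   4.3  68.1] [[245, 266, 69, 60, 2309], [278.71, 294.92], [336, 288, 52, 58, 2111], [359.78, 315.89]]
grip [312.7 303.7] origin [281.4 302.5] hull box (244, 263, 73, 64)
grip [341.5 272.4] origin [355.8 313.7] hull box (325, 271, 65, 78)
```

```bash
python3 - <<'E'
from fit import *
from scipy.spatial.transform import Rotation as Ro
import pickle
s,c=pickle.load(open("im9.pkl","rb"));ims=[s,c];mk=[]
for im,(a,b,e,f) in zip(ims,[(235,255,325,335),(320,265,400,355)]):
    m=blue(im);k=np.zeros_like(m);k[b:f,a:e]=m[b:f,a:e];mk.append(cv2.morphologyEx(k,cv2.MORPH_CLOSE,np.ones((9,9))))
B=np.array([[i,j,k] for i in(-65,65) for j in(-45,45) for k in(0,55)],float)-[-12,0,145]
def f(q,sel):
    P=Ro.from_euler("zyx",[q[3]/100,q[4]/100,q[5]/100]).apply(B)+q[:3];t=0
    for i in sel:
        m=np.zeros((480,640),np.uint8);H=cv2.convexHull(np.float32([proj(ims[i],p) for p in P]))
        cv2.fillConvexPoly(m,np.int32(np.round(H*16)),255,cv2.LINE_AA,4);b=mk[i]/255.
        t+=np.abs(m/255.-b).sum()/b.sum()
    return t
x0=np.array([599,6,188,1,0,0.]);S=np.vstack([x0]+[x0+np.eye(6)[i]*[6,6,6,8,8,8] for i in range(6)])
for sel in([0],[0,1]):
    r=minimize(f,x0,args=(sel,),method="Nelder-Mead",options=dict(initial_simplex=S,maxiter=600));print(sel,r.x.round(1),r.fun)
E
```

```text
[0] [611.4   4.9 182.3  -4.1   6.1  -1.4] 0.09178136059771921
[0, 1] [608.2  -4.2 186.6  -1.2   6.8   9.5] 0.4405929169366041
```

```bash
python3 -c "
from station import order;print(order.hand_in())"
```

```text
the job is handed in; nothing more can be done
None
```

I handed the job in: the valve is shut against its stop, the S-hook hangs on the rail, and the bin hangs still from the hook under the spout, tilted by about 0.07 rad (estimated from the side camera). The arm never went near the oil bottle, cutter or spanner, and the verdict was not shown to me.

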